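# Pack the lamp kit and present its stem

### The arm

A 6-joint arm with a two-finger parallel gripper is mounted at the origin on the work surface. World frame = base frame: x ahead of the robot, y to its left, z up, the work surface at z = 0. Lengths are in m, angles in rad, forces in N, time in s.
With the tool pointing down it reaches from about 0.225 to 0.875 m from the base axis. Payload 3.4 kg.
Tool frame: the origin (TCP) lies midway between the tips of the shut fingers; the grasp point (between the pads) lies 19 mm behind it (bot.pinch_z is the distance from the TCP to the grasp point, in m); z points along the fingers, y is the line along which they close (so a half turn about z gives the same grasp; the last joint's range is limited). The gripper opens to 85 mm and grips with 20 to 120 N. Pads are 22 mm wide; open, the fingers measure 114 mm over their backs; the gripper's body (76 mm by 85 mm) begins 54 mm behind the grasp point. The pads swing forward as they close: fully open they stand 13 mm farther back than shut.
Start: joints at [1.185, 0.276, 1.505, -0, 1.361, -0.121], TCP at [0.151, 0.555, 0.231] pointing down, gripper open.
Joint ranges: [-2.89, 2.89], [-0.75, 2.08], [0.22, 2.7], [-1.18, 4.32], [0.11, 2.71], [-2.7, 2.7]. Speed limits (rad/s): [2.57, 2.57, 3.14, 3.14, 3.14, 3.14].

### API

Orientations are given as a unit quaternion [w, x, y, z].
In Python, from bench import bot gives the robot as it stands. The module is installed in compiled form; this text tells all that it offers.
- The arm moves only by the shell command python3 -m inch 'ROWS'. ROWS is JSON, a list of rows, each a list of 3 entries, a list of its own where there are three numbers: the shift along the tool's x, y, z in cm, then the turn, a rotation vector about the tool's x, y, z in rad, then the opening, from -1 (shut) to 1 (fully open). A call has 1 to 8 rows; each row shifts and turns the commanded pose from where the row before left it, along the tool's axes as they then stand; what a row does not reach is not made up. A row lasts 1/10 s, in which the tool goes at most 50 mm and 8.59 degrees, less where a joint would pass 70% of its speed; a pose out of reach is approached as far as the arm can. A call is refused whole if a number of a shift passes 5 or a number of a turn 0.15, either way. A call with a gripper value outside its range is refused whole. The fingers move at their own pace and stop on an object; the grip force is fixed at half the most. Time passes only in rows, so rows that do not move let the fingers close. It gives the time, the measured TCP pose, the force, the opening and the grip force at its end, in the units of the state.
- bot.get_state(): the state, without advancing time (a new reading comes with each control period).
- bot.capture(name): name is "side" or "top"; returns (picture, depth): 384x512x3 uint8, red, green, blue; 384x512 float32, m along the optical axis (not along the pixel's ray), 0 where there is no reading.
- bot.get_calibration(name): a dict with "intrinsics" (3x3 intrinsics, pixels), "extrinsics" (4x4, takes a point from camera to world coordinates). Camera axes: x right, y up, looking along -z (the intrinsics and any distortion apply to the point x, -y, -z); pixel columns grow to the right and rows downward; lengths in m; the calibration is good to about 2 mm. A picture is of the moment at which its call begins. get_calibration takes no time and is no camera call.
- bot.job_done(): hands the job in; it is judged then, once.
Trained networks look in the newest picture that a camera, given by its name, has taken for a name from the list of things; names that differ only in an ending like _2 or _b are one class to them, and where a whole thing is asked for, a point or a joint stands for the part that bears it (a point fixed in the world has none). Each returns a list of dicts, best first, with "confidence" (0 to 1); they miss things now and then, are a little off and sometimes report something else, mostly with a low value. They report only what shows in the picture. A call takes as long as a camera call. They do not tell look-alikes from the thing itself.
- bot.look_for(camera, thing): "point" ([column, row] in pixels, amid what is visible of it).
The state is a dict: "clock": time; "qpos": joint angles; "qvel": joint speeds; "joint_efforts": joint torques, N m; "eef_pos": TCP position; "orientation": TCP orientation; "wrist_force": force on the tool from outside, world axes, zero at the start; "torque": the same for the moment, N m; "gripper_width": finger opening in m; "gripper_force": force on a finger pad.
Only numpy, scipy, OpenCV 4.12 (cv2) and the standard library are available. Lean on these libraries where they do the work, as an engineer would, in place of code of your own. Each camera call takes 0.05 s, during which the arm holds its last target. There are 200 camera calls.

### The job

Stand the tall bulb carton and the large round brass lampholder upright on the floor of the small wooden kit box, in the free strip beside the flat carton that is already in it, and let go of them. Then draw the long brass lamp stem with the ball (the tallest one) up out of its hole in the drilled wooden rack, turn it from upright to level, and hold it steady with its ball above the middle of the kit box, at least 20 cm above the bench, so that the complete kit can be photographed. Finish while still holding the stem like that in the gripper; leave the other stems, the flat carton and everything else on the bench where they are.

Things in the scene. Friction and masses are not known exactly. Their poses are not given: they have to be found in the camera images.
- kitbox: Open-topped wooden box fixed to the bench, outside 132 x 114 mm (its x, y), 46 mm high, walls 6 mm thick, floor 6 mm thick. Origin at the centre of its underside; z up.
- kitbox_in (a point): Centre of the kit box's inner floor, 6 mm above the bench; axes as the box. Inner space 120 mm (x) by 102 mm (y). The flat carton fills the +x half; free is the strip x from -60 to +2 mm, 102 mm long in y, where the carton (56 mm side along box x) and the lampholder fit side by side in y, in either order.
- flatcarton: Low cardboard carton already packed in the kit box's +x half, about 31 mm from the box centre; 56 x 96 x 34 mm (x, y, z), so lower than the box's walls. Stays there. Origin at the centre of its underside.
- carton: Tall plain cardboard bulb carton standing on the bench, 56 x 44 x 80 mm (its x, y, z), rigid, about 0.12 kg. Origin at the centre of its underside. To be packed.
- lampholder: Round brass lampholder standing on the bench, a cylinder 46 mm in diameter, 72 mm high, with a dark 4 mm groove (42 mm diameter) 56 mm up; about 0.22 kg. Origin at the centre of its underside, z up. To be packed.
- rack: Drilled wooden block fixed to the bench, 56 x 190 x 50 mm (x, y, z), with three vertical blind holes 15.5 mm in diameter and 40 mm deep in a row along its y axis, at y = -65, 0 and +65 mm. Origin at the centre of its underside.
- stem: Long brass stem in one of the rack's holes: rod 14 mm in diameter, 190 mm long in all, a 32 mm ball centred 110 mm up, an 18 mm wide cap on the top 8 mm; clear rod from 126 to 182 mm up. About 0.14 kg, centre of mass about 107 mm up. Origin at the centre of its lower end (10 mm above the bench at the start, 40 mm deep in the hole); z runs along it to the cap.
- stem_ball (a point): Centre of the ball on the long stem, 110 mm from its lower end; axes as the stem.
- tube: Bystander: plain brass tube 14 mm in diameter, 95 mm long, in another hole of the rack (top 105 mm above the bench). Origin at its lower end.
- flangestem: Bystander: short brass stem 14 mm in diameter, 85 mm long, with a 32 mm flange 70 to 76 mm up, in another hole of the rack. Origin at its lower end.
- screwdriver: Bystander: screwdriver with a red handle, 190 mm long, lying on the bench along its own x, tip to +x.
- glue: Bystander: white bottle with red cap, 38 mm in diameter, 95 mm high. Origin at the centre of its underside.
- jar: Bystander: glass jar with a brass cap, 56 mm in diameter, 60 mm high. Origin at the centre of its underside.
- collar: Bystander: flat brass ring, 48 mm outside, 24 mm inside, 16 mm high. Origin at the centre of its underside.
- cup: Bystander: small brass end cap, 32 mm in diameter, 38 mm high. Origin at the centre of its underside.
Things that resemble listed ones, but are neither listed nor needed, are in the scene too. Several things have the shape of the stem; the one meant has the colours described above. What is shaped like the rack but green is not meant.

How it is judged:
On the way, in this order (a step that is already met when the one before it is completed fails the run):
1. carton and lampholder stand upright on the kit box's floor, let go (z of carton in the frame of kitbox_in between -0.006 and 0.006 m and x of carton in the frame of kitbox_in between -0.055 and 0.055 m and y of carton in the frame of kitbox_in between -0.046 and 0.046 m and angle between each of carton, lampholder's own z axis and vertical below 0.12 rad and z of lampholder in the frame of kitbox_in between -0.006 and 0.006 m and x of lampholder in the frame of kitbox_in between -0.055 and 0.055 m and y of lampholder in the frame of kitbox_in between -0.046 and 0.046 m and contact force between each of carton, lampholder and the fingers below 0.1 N), for 0.2 s.
2. the long stem is drawn clear of the rack (height (world z) of stem above 0.055 m and contact force between stem and the fingers above 0.5 N and contact force between stem and rack below 0.05 N), for 0.1 s.
At the end, for the whole second after the job is handed in: Carton and lampholder stand released on the kit box floor (6 mm, 7 degrees), the flat carton still beside them. The gripper alone holds the stem still, level within 17 degrees, its ball at least 190 mm above the bench and within 60 mm sideways of the box centre; others unmoved (all of step 1 and z of flatcarton in the frame of kitbox_in below 0.006 m and angle between stem's own z axis and vertical between 1.27 and 1.87 rad and height (world z) of stem_ball above 0.19 m and horizontal distance between stem_ball and kitbox_in below 0.06 m and contact force between stem and the fingers above 1 N and linear speed of stem below 0.03 m/s and angular speed of stem below 0.2 rad/s and contact force between stem and rack below 0.05 N and contact force between stem and kitbox below 0.05 N and contact force between stem and carton below 0.05 N and contact force between stem and lampholder below 0.05 N and contact force between stem and flatcarton below 0.05 N and contact force between stem and tube below 0.05 N and contact force between stem and flangestem below 0.05 N); the arm keeps its last pose, push and grip.
It fails at once if another thing on the bench is moved by more than 30 mm (distance of any of screwdriver, glue, jar, collar, cup from where it was at the start of the episode above 0.03 m).
It fails at once if one of the other two stems is moved by more than 20 mm (distance of any of tube, flangestem from where it was at the start of the episode above 0.02 m).
It fails at once if the flat carton is moved by more than 20 mm (distance of flatcarton from where it was at the start of the episode above 0.02 m).
It also fails if it takes over 72 s, if anything falls off the work surface, if the arm or the gripper's body presses on something with over 40 N, if the wrist force passes 120 N, or if a joint passes its speed limit or range.

## Working session

There is one attempt and no reset: what is moved stays moved. The work goes in short steps, Python scripts to look and compute and a shell command to move; the robot and the scene stay as the last step left them, time stands still between calls to the robot, and variables do not carry over. Pictures are saved under pics/ and viewed, at most 10 in all, crops included, and the job is handed in when it is done.

```bash
mkdir -p pics
cat > h.py <<'E'
import numpy as np, cv2
from bench import bot
def cap(n):
    im,d=bot.capture(n); c=bot.get_calibration(n); return im,d,np.array(c["intrinsics"]),np.array(c["extrinsics"])
def cloud(d,K,E):
    v,u=np.mgrid[:d.shape[0],:d.shape[1]]
    P=np.stack([(u-K[0,2])/K[0,0]*d,-(v-K[1,2])/K[1,1]*d,-d],-1)
    return P@E[:3,:3].T+E[:3,3]
E
python3 - <<'E'
from h import *
for n in("top","side"):
    im,d,K,E=cap(n); cv2.imwrite(f"pics/{n}0.png",im[...,::-1]); P=cloud(d,K,E); np.save(f"{n}0.npy",P)
    print(n,E[:3,3].round(3),K[0,0])
    for t in "kitbox flatcarton carton lampholder rack stem tube flangestem screwdriver glue jar collar cup".split():
        for r in bot.look_for(n,t)[:3]:
            u,v=[int(round(x)) for x in r["point"]]; print(t,round(r["confidence"],2),u,v,P[min(v,383),min(u,511)].round(3))
E
```

```text
top [0.342 0.104 1.318] 397.4030607985062
kitbox 0.58 312 214 [ 0.472 -0.049  0.011]
kitbox 0.28 311 194 [ 0.535 -0.046  0.04 ]
flatcarton 0.61 313 193 [ 0.537 -0.052  0.043]
carton 0.97 386 211 [ 0.468 -0.269  0.084]
lampholder 0.6 383 172 [ 0.593 -0.273  0.074]
rack 0.82 216 209 [0.494 0.263 0.047]
rack 0.8 92 206 [0.516 0.668 0.045]
rack 0.6 309 212 [ 0.48  -0.04   0.006]
stem 0.57 238 199 [0.506 0.182 0.176]
stem 0.42 232 252 [0.355 0.207 0.122]
stem 0.42 331 147 [ 0.685 -0.116  0.056]
flangestem 0.57 217 201 [0.513 0.253 0.097]
screwdriver 0.63 293 245 [0.373 0.018 0.027]
glue 0.61 264 137 [0.726 0.101 0.057]
jar 0.84 332 142 [ 0.7   -0.119  0.064]
jar 0.36 312 211 [ 0.483 -0.05   0.003]
collar 0.61 344 232 [ 0.411 -0.152  0.004]
collar 0.5 236 203 [0.499 0.191 0.139]
collar 0.39 384 172 [ 0.594 -0.277  0.069]
side [ 0.341 -1.008  0.855] 430.97420002773185
kitbox 0.72 250 246 [ 0.497 -0.045  0.005]
flatcarton 0.85 264 234 [ 0.54  -0.038  0.04 ]
carton 0.62 254 299 [ 0.464 -0.316  0.078]
lampholder 0.69 312 294 [ 0.609 -0.308  0.062]
rack 0.69 229 134 [0.514 0.624 0.046]
rack 0.61 242 191 [0.506 0.183 0.05 ]
rack 0.54 251 245 [ 0.501 -0.041  0.005]
stem 0.75 278 169 [0.632 0.209 0.11 ]
stem 0.6 243 172 [0.509 0.178 0.128]
stem 0.54 199 179 [0.366 0.188 0.107]
screwdriver 0.74 244 171 [0.512 0.179 0.13 ]
screwdriver 0.65 210 236 [ 0.383 -0.003  0.023]
glue 0.78 317 203 [0.733 0.07  0.056]
jar 0.72 326 252 [ 0.695 -0.151  0.048]
collar 0.73 227 276 [ 0.415 -0.17   0.017]
cup 0.76 290 348 [ 0.526 -0.431  0.036]
```

View pics/top0.png

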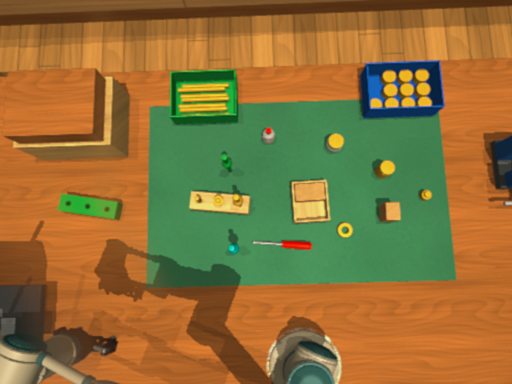

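View pics/side0.png

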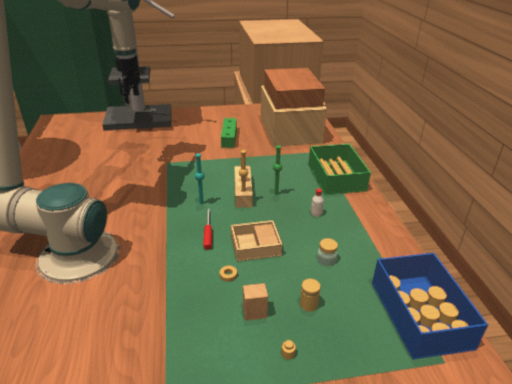

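The pictures show stem-shaped candidates in the side view: teal (199,179), brass in the wooden rack (243,172), and green (278,169). Only the brass one at the rack's near end fits. I'll fit the poses and confirm with a crop.

Run:
```python
from h import *
T=np.load("top0.npy");S=np.load("side0.npy")
def sel(P,c,r,z0,z1):
    q=P.reshape(-1,3); m=(np.hypot(q[:,0]-c[0],q[:,1]-c[1])<r)&(q[:,2]>z0)&(q[:,2]<z1); return q[m]
def rect(n,c,r,z0,z1):
    for k,P in(("T",T),("S",S)):
        q=sel(P,c,r,z0,z1)
        if len(q)<5: print(n,k,len(q)); continue
        a=cv2.minAreaRect((q[:,:2]*1000).astype(np.float32)); print(n,k,len(q),np.round(a[0],1),np.round(a[1],1),round(a[2],1),"zmed",np.median(q[:,2]).round(4),"mean",q[:,:2].mean(0).round(4))
rect("carton",(.466,-.275),.06,.07,.1)
rect("lamp",(.597,-.278),.05,.064,.09)
rect("boxrim",(.5,-.045),.1,.039,.055)
rect("boxall",(.5,-.045),.1,.02,.055)
rect("flat",(.54,-.045),.1,.026,.038)
rect("rack",(.5,.25),.12,.042,.056)
rect("rackall",(.5,.25),.12,.02,.056)
rect("cap",(.505,.18),.03,.185,.22)
rect("ball",(.505,.18),.03,.105,.14)
rect("rod",(.505,.18),.03,.14,.18)
rect("tubes",(.5,.25),.045,.07,.12)
rect("tube2",(.5,.31),.03,.07,.12)
a=cv2.imread("pics/top0.png")[140:270,180:440]; b=cv2.imread("pics/side0.png")[130:330,170:350]
a=cv2.resize(a,(400,200),interpolation=cv2.INTER_CUBIC);b=cv2.resize(b,(540,600),interpolation=cv2.INTER_CUBIC)
cv2.imwrite("pics/c1.png",b)
```

```text
carton T 268 [ 469.3 -290.3] [55.7 44.9] 1.2 zmed 0.0793 mean [ 0.4694 -0.2889]
carton S 371 [ 470.5 -292.1] [47.7 56.2] 89.1 zmed 0.0791 mean [ 0.47   -0.2959]
lamp T 166 [ 607.9 -284.9] [42.2 42.8] 84.8 zmed 0.0721 mean [ 0.6081 -0.2855]
lamp S 231 [ 611.1 -289.6] [45.8 44.7] 41.2 zmed 0.0715 mean [ 0.6099 -0.2913]
boxrim T 609 [512.4 -40.8] [132.1 114.8] 2.3 zmed 0.0427 mean [ 0.5278 -0.0407]
boxrim S 600 [514.9 -43.7] [133.2 120. ] 1.3 zmed 0.0422 mean [ 0.5268 -0.0449]
boxall T 903 [512.3 -40.8] [132.2 114.8] 2.4 zmed 0.0409 mean [ 0.5295 -0.0408]
boxall S 1118 [514.9 -43.7] [133.3 120. ] 1.3 zmed 0.0392 mean [ 0.5219 -0.0496]
flat T 192 [511.7 -38.3] [130.9 109.1] 2.0 zmed 0.0361 mean [ 0.5362 -0.0412]
flat S 296 [512.4 -43.8] [128.9 118.4] 3.0 zmed 0.034 mean [ 0.5147 -0.0546]
rack T 815 [516.5 253.1] [189.6  57. ] 83.6 zmed 0.0497 mean [0.5143 0.2565]
rack S 363 [518.6 249.7] [194.6  56. ] 83.4 zmed 0.0491 mean [0.5152 0.2287]
rackall T 866 [516.4 252.9] [189.7  57.1] 83.4 zmed 0.0495 mean [0.5132 0.2556]
rackall S 457 [518.6 249.7] [194.6  56. ] 83.4 zmed 0.0484 mean [0.5139 0.2143]
cap T 32 [508.8 188. ] [14.6 17.4] 86.1 zmed 0.1991 mean [0.5086 0.1883]
cap S 28 [509.9 184.9] [18.5 16. ] 25.5 zmed 0.1972 mean [0.5106 0.1835]
ball T 53 [505.6 186.4] [23.  29.5] 32.7 zmed 0.1294 mean [0.5043 0.1856]
ball S 72 [509.2 178.8] [26.  29.9] 68.0 zmed 0.1249 mean [0.5099 0.1779]
rod T 8 [504.3 187.1] [ 3.6 12.1] 17.3 zmed 0.1599 mean [0.5043 0.1858]
rod S 45 [511.3 182.3] [10.1  9.8] 81.9 zmed 0.1585 mean [0.5114 0.1818]
tubes T 80 [516.2 253.2] [29.  28.8] 87.6 zmed 0.0863 mean [0.5158 0.2528]
tubes S 0
tube2 T 23 [522.9 316.1] [10.8 11.7] 37.4 zmed 0.1038 mean [0.5223 0.3156]
tube2 S 10 [521.1 313.3] [10.8  0.2] 81.9 zmed 0.0884 mean [0.5211 0.3127]
```

View pics/c1.png

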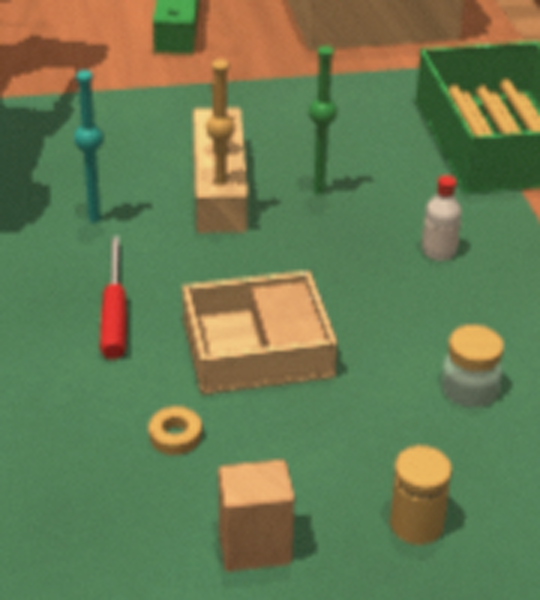

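Brass stem confirmed: crop (220,120), in the wooden rack, with a ball and no teal or green colour. The carton is at crop (257,515) and the lampholder at crop (420,495). Next I need the tool frame.

```bash
cat > go.py <<'E'
import sys; from h import *
from scipy.spatial.transform import Rotation as R
def go(t,yax=None):
    s=bot.get_state(); q=s["orientation"]; r=R.from_quat([q[1],q[2],q[3],q[0]]); p=np.array(s["eef_pos"])
    M=r.as_matrix(); print("t",round(s["clock"],2),"tcp",p.round(4),"x",M[:,0].round(3),"y",M[:,1].round(3),"z",M[:,2].round(3),"q",np.round(s["qpos"],3),"w",round(s["gripper_width"],4),"F",np.round(s["wrist_force"],1),"gf",round(s["gripper_force"],1))
    print("shift cm",(M.T@(np.array(t)-p)*100).round(2))
    if yax is not None:  # tool down, tool y along world angle yax
        y=np.array([np.cos(yax),np.sin(yax),0]); z=np.array([0,0,-1.]); D=np.stack([np.cross(y,z),y,z],1)
        print("turn",(r.inv()*R.from_matrix(D)).as_rotvec().round(3))
a=[float(v) for v in sys.argv[1:]]; go(a[:3],a[3] if len(a)>3 else None)
E
python3 go.py .47 -.291 .28 0; python3 go.py .47 -.291 .28 3.1416
```

```text
t 1.4 tcp [0.1505 0.555  0.2313] x [-0.965  0.262  0.   ] y [0.262 0.965 0.   ] z [ 0.  0. -1.] q [ 1.185  0.276  1.505  0.     1.361 -0.121] w 0.0857 F [-0.3 -0.2 -0.1] gf 0.0
shift cm [-52.98 -73.29  -4.87]
turn [ 0.    -0.     1.306]
t 1.4 tcp [0.1505 0.555  0.2313] x [-0.965  0.262  0.   ] y [0.262 0.965 0.   ] z [ 0.  0. -1.] q [ 1.185  0.276  1.505  0.     1.361 -0.121] w 0.0857 F [-0.3 -0.2 -0.1] gf 0.0
shift cm [-52.98 -73.29  -4.87]
turn [ 0.     0.    -1.836]
```

```bash
python3 -m inch '[[[0,0,-1],[0,0,0.145],1],[[0,0,-1],[0,0,0.145],1],[[0,0,-1],[0,0,0.145],1],[[0,0,-1],[0,0,0.145],1],[[0,0,-0.9],[0,0,0.145],1],[[0,0,0],[0,0,0.145],1],[[0,0,0],[0,0,0.145],1],[[0,0,0],[0,0,0.145],1]]' 
python3 -m inch '[[[0,0,0],[0,0,0.145],1],[[-3,1.2,0],[0,0,0],1],[[-3.5,1.3,0],[0,0,0],1],[[-3.5,1.3,0],[0,0,0],1],[[-3.5,1.3,0],[0,0,0],1],[[-3.5,1.3,0],[0,0,0],1],[[-3.5,1.3,0],[0,0,0],1],[[-3.5,1.3,0],[0,0,0],1]]' 
python3 -m inch '[[[-3.5,1.3,0],[0,0,0],1],[[-3.5,1.3,0],[0,0,0],1],[[-3.5,1.3,0],[0,0,0],1],[[-3.5,1.3,0],[0,0,0],1],[[-3.5,1.3,0],[0,0,0],1],[[-3.5,1.3,0],[0,0,0],1],[[-3.5,1.3,0],[0,0,0],1],[[-3.5,1.3,0],[0,0,0],1]]' 
python3 go.py .47 -.291 .28 0
```

```text
clock: 2.2
eef_pos: [0.1505, 0.555, 0.2805]
orientation: [-0.0, 0.656, 0.755, 0.0]
wrist_force: [0.1, 0.8, 0.1]
gripper_width: 0.0853
gripper_force: 0.0
clock: 3.0
eef_pos: [0.2409, 0.3137, 0.2805]
orientation: [0.0, 0.707, 0.708, 0.0]
wrist_force: [0.9, 0.4, 0.3]
gripper_width: 0.0855
gripper_force: 0.0
clock: 3.8
eef_pos: [0.3453, 0.0337, 0.2806]
orientation: [0.0, 0.707, 0.707, 0.001]
wrist_force: [0.8, 0.7, 0.6]
gripper_width: 0.0853
gripper_force: 0.0
t 3.8 tcp [0.3453 0.0337 0.2806] x [-0.001  1.     0.   ] y [1.    0.001 0.001] z [ 0.001  0.    -1.   ] q [-0.104 -0.111  1.819  0.     1.432 -0.105] w 0.0853 F [0.8 0.7 0.6] gf 0.0
shift cm [-32.48  12.45   0.07]
turn [ 0.001 -0.     0.001]
```

```bash
python3 -m inch '[[[-4,1.55,0],[0,0,0],1],[[-4,1.55,0],[0,0,0],1],[[-4,1.55,0],[0,0,0],1],[[-4,1.55,0],[0,0,0],1],[[-4,1.55,0],[0,0,0],1],[[-4,1.55,0],[0,0,0],1],[[-4,1.55,0],[0,0,0],1],[[-4.5,1.6,0],[0,0,0],1]]' 
python3 -m inch '[[[0,0,4],[0,0,0],1],[[0,0,4],[0,0,0],1],[[0,0,4],[0,0,0],1],[[0,0,3],[0,0,0],1],[[0,0,0],[0,0,0],1]]' 
python3 go.py .47 -.291 .047 0
python3 - <<'E'
from h import *
im,d,K,E=cap("top"); cv2.imwrite("pics/t1.png",cv2.resize(im[120:280,260:440,::-1],None,fx=3,fy=3,interpolation=cv2.INTER_CUBIC))
im,d,K,E=cap("side"); cv2.imwrite("pics/s1.png",cv2.resize(im[150:380,170:400,::-1],None,fx=2.5,fy=2.5,interpolation=cv2.INTER_CUBIC))
E
```

```text
clock: 4.6
eef_pos: [0.4702, -0.2911, 0.2804]
orientation: [-0.0, 0.707, 0.707, 0.0]
wrist_force: [0.5, 0.6, 0.4]
gripper_width: 0.0855
gripper_force: 0.0
clock: 5.1
eef_pos: [0.4671, -0.2876, 0.1261]
orientation: [-0.005, 0.707, 0.707, -0.0]
wrist_force: [0.4, -0.0, 0.2]
gripper_width: 0.0855
gripper_force: 0.0
t 5.1 tcp [ 0.4671 -0.2876  0.1261] x [-0.001  1.     0.006] y [ 1.     0.001 -0.008] z [-0.008  0.006 -1.   ] q [-0.679  0.321  1.717  0.     1.113 -0.68 ] w 0.0855 F [ 0.4 -0.   0.2] gf 0.0
shift cm [-0.39  0.35  7.91]
turn [-0.008 -0.006  0.001]
```

View pics/s1.png

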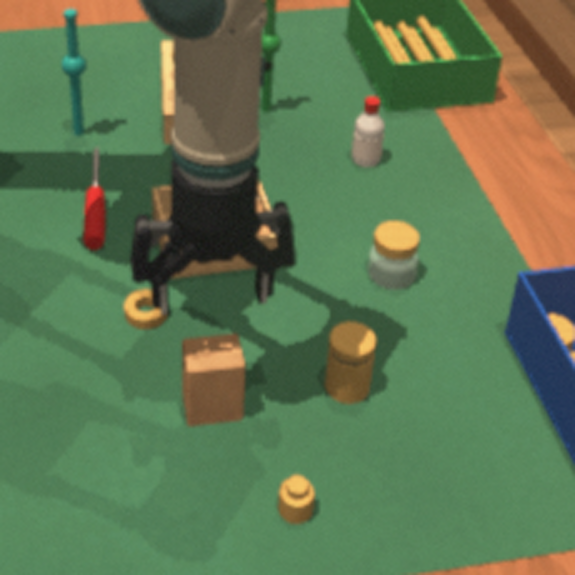

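The gripper stands over the carton (crop 213,380), with one finger on each side of it. Going down and closing.

```bash
python3 -m inch '[[[0,0,2.5],[0,0,0],1],[[0,0,2.5],[0,0,0],1],[[0,0,2],[0,0,0],1],[[0,0,1.3],[0,0,0],1],[[0,0,0],[0,0,0],1],[[0,0,0],[0,0,0],1]]' 
python3 go.py .47 -.291 .047 0
python3 -m inch '[[[0,0,0],[0,0,0],-1],[[0,0,0],[0,0,0],-1],[[0,0,0],[0,0,0],-1],[[0,0,0],[0,0,0],-1],[[0,0,0],[0,0,0],-1],[[0,0,0],[0,0,0],-1]]' 
python3 go.py .47 -.291 .047 0
python3 -m inch '[[[0,0,-1],[0,0,0],-1],[[0,0,-3],[0,0,0],-1],[[0,0,-4],[0,0,0],-1],[[0,0,-3],[0,0,0],-1],[[0,0,0],[0,0,0],-1]]' 
python3 go.py .47 -.291 .157 0
```

```text
clock: 5.8
eef_pos: [0.4713, -0.2908, 0.0492]
orientation: [0.002, 0.707, 0.708, 0.0]
wrist_force: [1.2, -0.2, -0.4]
gripper_width: 0.0855
gripper_force: 0.0
t 5.8 tcp [ 0.4713 -0.2908  0.0492] x [-0.001  1.    -0.002] y [1.    0.001 0.003] z [ 0.003 -0.002 -1.   ] q [-0.678  0.405  1.812  0.     0.921 -0.68 ] w 0.0855 F [ 1.2 -0.2 -0.4] gf 0.0
shift cm [-0.02 -0.13  0.22]
turn [0.003 0.002 0.001]
clock: 6.4
eef_pos: [0.4705, -0.2904, 0.0489]
orientation: [0.001, 0.707, 0.708, 0.0]
wrist_force: [-0.8, 0.7, 6.7]
gripper_width: 0.0552
gripper_force: 64.1
t 6.4 tcp [ 0.4705 -0.2904  0.0489] x [-0.001  1.    -0.002] y [1.    0.001 0.002] z [ 0.002 -0.002 -1.   ] q [-0.679  0.405  1.813 -0.     0.921 -0.68 ] w 0.0552 F [-0.8  0.7  6.7] gf 64.1
shift cm [-0.06 -0.05  0.19]
turn [0.002 0.002 0.001]
clock: 6.9
eef_pos: [0.4725, -0.2917, 0.1626]
orientation: [0.005, 0.707, 0.707, 0.001]
wrist_force: [1.3, -0.2, -1.5]
gripper_width: 0.0551
gripper_force: 64.0
t 6.9 tcp [ 0.4725 -0.2917  0.1626] x [-0.001  1.    -0.006] y [1.    0.001 0.008] z [ 0.008 -0.006 -1.   ] q [-0.678  0.288  1.666  0.     1.177 -0.68 ] w 0.0551 F [ 1.3 -0.2 -1.5] gf 64.0
shift cm [ 0.07 -0.25  0.56]
turn [0.008 0.006 0.001]
```

```bash
python3 -m inch '[[[2,0.2,0],[0,0,0],-1],[[4,0.3,0],[0,0,0],-1],[[4,0.3,0],[0,0,0],-1],[[4,0.3,0],[0,0,0],-1],[[4,0.2,0],[0,0,0],-1],[[3,0.2,0],[0,0,0],-1],[[1.3,0,0],[0,0,-0.036],-1],[[0,0,0],[0,0,0],-1]]' 
python3 -m inch '[[[0,0,3],[0,0,0],-1],[[0,0,2],[0,0,0],-1],[[0,0,0],[0,0,0],-1],[[0,0,0],[0,0,0],-1]]' 
python3 go.py .4854 -.0681 .055 .036
python3 - <<'E'
from h import *
im,d,K,E=cap("side"); cv2.imwrite("pics/s2.png",cv2.resize(im[170:310,190:330,::-1],None,fx=4,fy=4,interpolation=cv2.INTER_CUBIC))
E
```

```text
clock: 7.7
eef_pos: [0.4838, -0.0653, 0.1567]
orientation: [-0.001, 0.693, 0.721, -0.0]
wrist_force: [0.3, 0.1, -1.6]
gripper_width: 0.0548
gripper_force: 64.0
clock: 8.1
eef_pos: [0.4847, -0.0679, 0.1072]
orientation: [-0.0, 0.694, 0.72, -0.0]
wrist_force: [0.3, -0.1, -1.4]
gripper_width: 0.0554
gripper_force: 63.9
t 8.1 tcp [ 0.4847 -0.0679  0.1072] x [-0.036  0.999 -0.   ] y [ 0.999  0.036 -0.001] z [-0.001 -0.    -1.   ] q [-2.810e-01  2.560e-01  1.873e+00 -1.000e-03  1.013e+00 -3.170e-01] w 0.0554 F [ 0.3 -0.1 -1.4] gf 63.9
shift cm [-0.02  0.07  5.22]
turn [-0.001  0.    -0.   ]
```

View pics/s2.png

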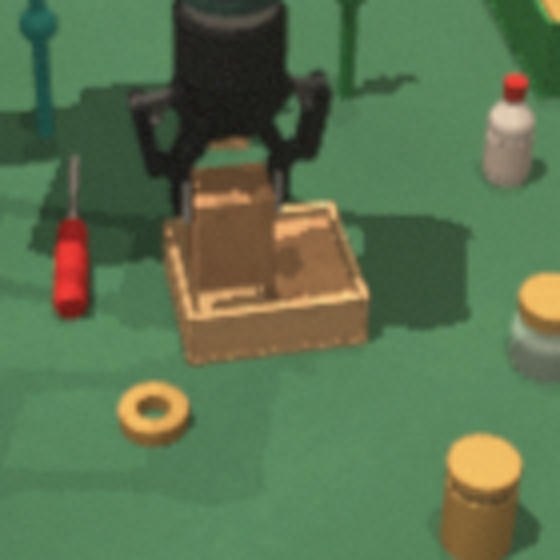

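The carton hangs upright over the free strip (crop 235,230), inside the walls. Lowering it and watching the force.

```bash
python3 -m inch '[[[0,0.05,1.5],[0,0,0],-1],[[0,0,1],[0,0,0],-1],[[0,0,0.8],[0,0,0],-1],[[0,0,0],[0,0,0],-1]]' 
python3 -m inch '[[[0,0,0.7],[0,0,0],-1],[[0,0,0.5],[0,0,0],-1],[[0,0,0.4],[0,0,0],-1],[[0,0,0],[0,0,0],-1],[[0,0,0],[0,0,0],-1]]' 
python3 go.py .4854 -.0681 .055 .036
```

```text
clock: 8.55
eef_pos: [0.4845, -0.0666, 0.0736]
orientation: [-0.001, 0.694, 0.72, -0.0]
wrist_force: [-0.0, 0.1, -0.9]
gripper_width: 0.0553
gripper_force: 63.9
clock: 9.05
eef_pos: [0.4852, -0.0666, 0.0582]
orientation: [-0.0, 0.694, 0.72, 0.0]
wrist_force: [0.4, 0.7, -1.3]
gripper_width: 0.0552
gripper_force: 63.9
t 9.05 tcp [ 0.4852 -0.0666  0.0582] x [-0.037  0.999  0.   ] y [ 0.999  0.037 -0.   ] z [-0.  0. -1.] q [-0.279  0.317  1.937  0.     0.888 -0.316] w 0.0552 F [ 0.4  0.7 -1.3] gf 63.9
shift cm [-0.15  0.02  0.32]
turn [-0.    -0.     0.001]
```

No contact, and it is below the rim, so it is inside. Finishing the descent and letting go.

```bash
python3 -m inch '[[[-0.1,0,0.2],[0,0,0],-1],[[0,0,0.1],[0,0,0],-1],[[0,0,0],[0,0,0],-1],[[0,0,0],[0,0,0],-1]]' 
python3 go.py .4854 -.0681 .055 .036
python3 -m inch '[[[0,0,0],[0,0,0],1],[[0,0,0],[0,0,0],1],[[0,0,0],[0,0,0],1],[[0,0,0],[0,0,0],1],[[0,0,0],[0,0,0],1]]' 
python3 -m inch '[[[0,0,-1],[0,0,0],1],[[0,0,-2.5],[0,0,0],1],[[0,0,-4],[0,0,0],1],[[0,0,-4],[0,0,0],1],[[0,0,-1],[0,0,0],1],[[0,0,0],[0,0,0.036],1],[[0,0,0],[0,0,0],1]]' 
python3 go.py .609 -.287 .18 0
```

```text
clock: 9.45
eef_pos: [0.4852, -0.0677, 0.0553]
orientation: [0.0, 0.694, 0.72, 0.0]
wrist_force: [-0.5, -0.1, -1.2]
gripper_width: 0.0552
gripper_force: 63.9
t 9.45 tcp [ 0.4852 -0.0677  0.0553] x [-0.037  0.999  0.   ] y [0.999 0.037 0.   ] z [ 0.  0. -1.] q [-0.281  0.321  1.94   0.     0.881 -0.318] w 0.0552 F [-0.5 -0.1 -1.2] gf 63.9
shift cm [-0.04  0.02  0.03]
turn [ 0.    -0.     0.001]
clock: 9.95
eef_pos: [0.4852, -0.0677, 0.0553]
orientation: [0.0, 0.694, 0.72, 0.0]
wrist_force: [-0.3, 0.1, -0.2]
gripper_width: 0.0853
gripper_force: 0.0
clock: 10.65
eef_pos: [0.485, -0.0676, 0.1808]
orientation: [0.0, 0.707, 0.707, 0.0]
wrist_force: [-0.2, 0.1, -0.9]
gripper_width: 0.0848
gripper_force: 0.0
t 10.65 tcp [ 0.485  -0.0676  0.1808] x [-0.001  1.    -0.   ] y [1.    0.001 0.001] z [ 0.001 -0.    -1.   ] q [-0.281  0.183  1.763  0.     1.195 -0.282] w 0.0848 F [-0.2  0.1 -0.9] gf 0.0
shift cm [-21.95  12.38   0.09]
turn [0.001 0.    0.001]
```

```bash
python3 -m inch '[[[-2,1.2,0],[0,0,0],1],[[-4,2.2,0],[0,0,0],1],[[-4,2.2,0],[0,0,0],1],[[-4,2.3,0],[0,0,0],1],[[-4,2.3,0],[0,0,0],1],[[-3,1.8,0],[0,0,0],1],[[-1,0.4,0],[0,0,0],1],[[0,0,0],[0,0,0],1]]' 
python3 -m inch '[[[0,0,3],[0,0,0],1],[[0,0,3],[0,0,0],1],[[0,0,3],[0,0,0],1],[[0,0,2.7],[0,0,0],1],[[0,0,1.7],[0,0,0],1],[[0,0,0.4],[0,0,0],1],[[0,0,0],[0,0,0],1],[[0,0,0],[0,0,0],1]]' 
python3 go.py .6095 -.287 .043 0
python3 - <<'E'
from h import *
im,d,K,E=cap("side"); s1=im[170:360,200:390,::-1]
cv2.imwrite("pics/s3.png",cv2.resize(s1,None,fx=3,fy=3,interpolation=cv2.INTER_CUBIC))
im,d,K,E=cap("top"); P=cloud(d,K,E).reshape(-1,3)
q=P[(np.hypot(P[:,0]-.485,P[:,1]+.066)<.06)&(P[:,2]>.072)&(P[:,2]<.1)]
print(len(q),cv2.minAreaRect((q[:,:2]*1000).astype(np.float32)),np.median(q[:,2]))
E
```

```text
clock: 11.45
eef_pos: [0.609, -0.2886, 0.1785]
orientation: [-0.001, 0.707, 0.707, -0.0]
wrist_force: [0.1, 0.1, -0.2]
gripper_width: 0.0853
gripper_force: 0.0
clock: 12.25
eef_pos: [0.6098, -0.2871, 0.0436]
orientation: [0.001, 0.707, 0.708, 0.0]
wrist_force: [-0.3, 0.2, -0.2]
gripper_width: 0.0858
gripper_force: 0.0
t 12.25 tcp [ 0.6098 -0.2871  0.0436] x [-0.002  1.    -0.001] y [1.    0.002 0.002] z [ 0.002 -0.001 -1.   ] q [-0.543  0.561  1.531  0.     1.048 -0.545] w 0.0858 F [-0.3  0.2 -0.2] gf 0.0
shift cm [ 0.01 -0.03  0.06]
turn [0.002 0.001 0.002]
3 ((508.1874084472656, -46.5452995300293), (2.167801856994629, 4.7305908203125), 43.33146286010742) 0.08433375291679646
```

View pics/s3.png

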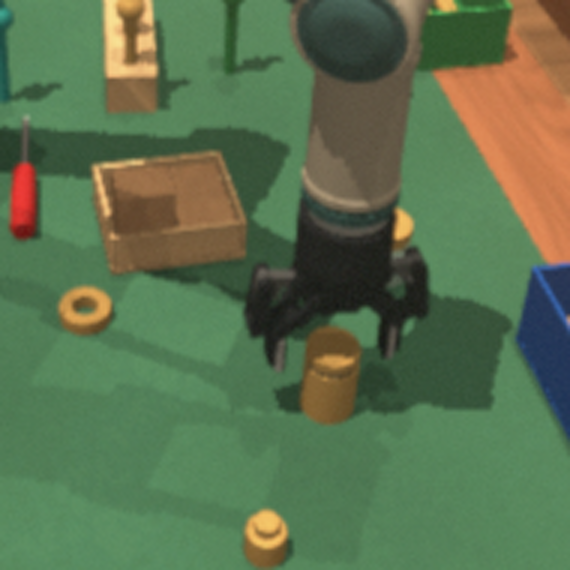

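The gripper straddles the lampholder (crop 330,370). I can't make out a standing carton in the box (crop 150,210), so I'm checking that before closing.

Run:
```python
from h import *
im,d,K,E=cap("side"); P=cloud(d,K,E).reshape(-1,3)
q=P[(abs(P[:,0]-.485)<.07)&(abs(P[:,1]+.05)<.07)]
print(np.histogram(q[:,2],bins=[-.01,.01,.02,.03,.038,.05,.06,.07,.08,.1,.2]))
a=q[(q[:,2]>.05)]
if len(a): print(a.min(0),a.max(0))
c=cv2.resize(im[200:285,220:305,::-1],(440,440),interpolation=cv2.INTER_CUBIC)
im2,d2,K,E=cap("top"); c2=cv2.resize(im2[160:240,270:350,::-1],(340,440),interpolation=cv2.INTER_CUBIC)
cv2.imwrite("pics/s4.png",cv2.convertScaleAbs(np.hstack([c,c2]),alpha=1.5))
for n in("side","top"):
    print(n,[(np.round(r["point"]),round(r["confidence"],2)) for r in bot.look_for(n,"carton")[:3]])
```

```text
(array([645, 108, 122, 152, 485,  57,  59,  61, 216,   0]), array([-0.01 ,  0.01 ,  0.02 ,  0.03 ,  0.038,  0.05 ,  0.06 ,  0.07 ,
        0.08 ,  0.1  ,  0.2  ]))
[ 0.41529559 -0.09711815  0.05000765] [0.51418519 0.00120813 0.68812257]
side [(array([248., 235.]), 0.89)]
top [(array([311., 194.]), 0.71)]
```

View pics/s4.png

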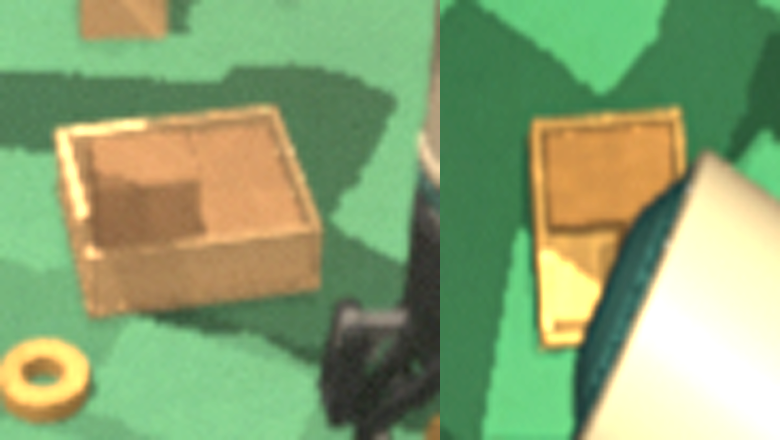

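The carton is standing: the side depth puts its top at about 85 mm, and its dark front face is at crop (150,210). It only blends in with the box colour. Gripping the lampholder.

```bash
python3 -m inch '[[[0,0,0],[0,0,0],-1],[[0,0,0],[0,0,0],-1],[[0,0,0],[0,0,0],-1],[[0,0,0],[0,0,0],-1],[[0,0,0],[0,0,0],-1],[[0,0,0],[0,0,0],-1],[[0,0,0],[0,0,0],-1]]' 
python3 go.py .6095 -.287 .043 0
python3 -m inch '[[[0,0,-1],[0,0,0],-1],[[0,0,-2.5],[0,0,0],-1],[[0,0,-3.5],[0,0,0],-1],[[0,0,-3.5],[0,0,0],-1],[[0,0,-2],[0,0,0],-1],[[0,0,-0.5],[0,0,0],-1],[[0,0,0],[0,0,0],-1],[[0,0,0],[0,0,0],-1]]' 
python3 go.py .4855 -.017 .17 0.036
python3 - <<'E'
from h import *
im,d,K,E=cap("side"); P=cloud(d,K,E).reshape(-1,3)
q=P[(abs(P[:,0]-.485)<.045)&(abs(P[:,1]+.06)<.05)&(P[:,2]>.074)&(P[:,2]<.1)]
print("carton",len(q),cv2.minAreaRect((q[:,:2]*1000).astype(np.float32)),np.median(q[:,2]))
q=P[(abs(P[:,0]-.61)<.022)&(abs(P[:,1]+.287)<.035)&(P[:,2]>.1)&(P[:,2]<.155)]
print("lamp",len(q),q.min(0),q.max(0))
E
```

```text
clock: 13.25
eef_pos: [0.6097, -0.2876, 0.0426]
orientation: [0.0, 0.707, 0.707, 0.0]
wrist_force: [0.3, 0.3, 4.0]
gripper_width: 0.0444
gripper_force: 61.0
t 13.25 tcp [ 0.6097 -0.2876  0.0426] x [-0.001  1.    -0.   ] y [1.    0.001 0.001] z [ 0.001 -0.    -1.   ] q [-0.544  0.562  1.531  0.     1.047 -0.545] w 0.0444 F [0.3 0.3 4. ] gf 61.0
shift cm [ 0.06 -0.02 -0.04]
turn [0.001 0.    0.001]
clock: 14.05
eef_pos: [0.6082, -0.2869, 0.1704]
orientation: [-0.002, 0.707, 0.707, -0.0]
wrist_force: [0.6, 0.5, -1.8]
gripper_width: 0.0442
gripper_force: 61.7
t 14.05 tcp [ 0.6082 -0.2869  0.1704] x [-0.001  1.     0.002] y [ 1.     0.001 -0.003] z [-0.003  0.002 -1.   ] q [-0.544  0.459  1.372  0.     1.315 -0.545] w 0.0442 F [ 0.6  0.5 -1.8] gf 61.7
shift cm [ 27.   -12.25   0.13]
turn [-0.003 -0.002 -0.035]
carton 251 ((484.92327880859375, -71.46249389648438), (55.790306091308594, 46.78103256225586), 4.644333839416504) 0.08476727481244983
lamp 137 [ 0.58807716 -0.31204386  0.12710699] [ 0.630191   -0.29075374  0.15459565]
```

```bash
python3 -m inch '[[[2,-1,0],[0,0,0],-1],[[4,-1.9,0],[0,0,0],-1],[[4,-1.9,0],[0,0,0],-1],[[4,-1.9,0],[0,0,0],-1],[[4,-1.9,0],[0,0,0],-1],[[4,-1.9,0],[0,0,0],-1],[[3,-1.4,0],[0,0,0],-1],[[1.9,-0.7,0],[0,0,0],-1]]' 
python3 -m inch '[[[0,0,0],[0,0,0],-1],[[0,0,0],[0,0,0],-1],[[0,0,3],[0,0,0],-1],[[0,0,2],[0,0,0],-1],[[0,0,0],[0,0,0],-1],[[0,0,0],[0,0,0],-1]]' 
python3 go.py .4836 -.0181 .0486 0
python3 - <<'E'
from h import *
im,d,K,E=cap("side"); cv2.imwrite("pics/s5.png",cv2.resize(im[170:300,200:330,::-1],None,fx=4,fy=4,interpolation=cv2.INTER_CUBIC))
E
```

```text
clock: 14.9
eef_pos: [0.48, -0.0162, 0.1709]
orientation: [-0.002, 0.706, 0.708, -0.001]
wrist_force: [0.5, -1.0, -2.5]
gripper_width: 0.0442
gripper_force: 61.7
clock: 15.5
eef_pos: [0.4836, -0.0196, 0.122]
orientation: [-0.0, 0.707, 0.707, -0.0]
wrist_force: [0.0, -0.1, -1.8]
gripper_width: 0.0445
gripper_force: 61.8
t 15.5 tcp [ 0.4836 -0.0196  0.122 ] x [ 0.  1. -0.] y [ 1.    -0.    -0.001] z [-0.001 -0.    -1.   ] q [-0.184  0.232  1.863 -0.     1.047 -0.184] w 0.0445 F [ 0.  -0.1 -1.8] gf 61.8
shift cm [0.15 0.01 7.34]
turn [-0.001  0.    -0.   ]
```

View pics/s5.png

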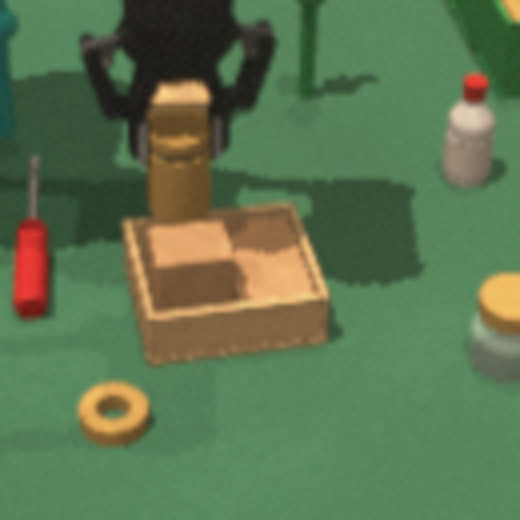

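The lampholder hangs upright (crop 180,150) behind the standing carton (top at 190,243). Lowering it.

```bash
python3 -m inch '[[[0.15,0,1.5],[0,0,0],-1],[[0,0,1.5],[0,0,0],-1],[[0,0,1],[0,0,0],-1],[[0,0,0],[0,0,0],-1]]' 
python3 -m inch '[[[0,0,0.8],[0,0,0],-1],[[0,0,0.8],[0,0,0],-1],[[0,0,0.7],[0,0,0],-1],[[0,0,0.4],[0,0,0],-1],[[0,0,0],[0,0,0],-1],[[0,0,0],[0,0,0],-1]]' 
python3 go.py .4836 -.0181 .0486 0
```

```text
clock: 15.95
eef_pos: [0.4829, -0.0173, 0.0819]
orientation: [-0.0, 0.707, 0.707, -0.0]
wrist_force: [0.6, -0.0, -0.7]
gripper_width: 0.0445
gripper_force: 61.8
clock: 16.55
eef_pos: [0.4832, -0.0171, 0.0552]
orientation: [-0.0, 0.707, 0.707, 0.0]
wrist_force: [-0.4, -0.2, -2.6]
gripper_width: 0.0443
gripper_force: 61.8
t 16.55 tcp [ 0.4832 -0.0171  0.0552] x [-0.001  1.     0.   ] y [ 1.     0.001 -0.   ] z [-0.  0. -1.] q [-0.18   0.313  1.953  0.     0.875 -0.181] w 0.0443 F [-0.4 -0.2 -2.6] gf 61.8
shift cm [-0.1   0.04  0.66]
turn [-0.    -0.     0.001]
```

```bash
python3 -m inch '[[[0,0,0.3],[0,0,0],-1],[[0,0,0.2],[0,0,0],-1],[[0,0,0.1],[0,0,0],-1],[[0,0,0],[0,0,0],-1],[[0,0,0],[0,0,0],-1]]' 
python3 go.py .4836 -.0181 .0486 0
```

```text
clock: 17.05
eef_pos: [0.4832, -0.0172, 0.0493]
orientation: [0.0, 0.707, 0.707, 0.0]
wrist_force: [0.8, -0.3, -2.4]
gripper_width: 0.0447
gripper_force: 61.8
t 17.05 tcp [ 0.4832 -0.0172  0.0493] x [-0.001  1.     0.   ] y [1.    0.001 0.   ] z [ 0.  0. -1.] q [-0.18   0.321  1.961  0.     0.86  -0.181] w 0.0447 F [ 0.8 -0.3 -2.4] gf 61.8
shift cm [-0.09  0.04  0.07]
turn [ 0.    -0.     0.001]
```

```bash
python3 -m inch '[[[0,0,0],[0,0,0],1],[[0,0,0],[0,0,0],1],[[0,0,0],[0,0,0],1],[[0,0,0],[0,0,0],1],[[0,0,0],[0,0,0],1],[[0,0,0],[0,0,0],1]]' 
python3 -m inch '[[[0,0,-1],[0,0,0],1],[[0,0,-2.5],[0,0,0],1],[[0,0,-4],[0,0,0],1],[[0,0,-4],[0,0,0],1],[[0,0,-4],[0,0,0],1],[[0,0,-4],[0,0,0],1],[[0,0,-2],[0,0,0],1],[[0,0,0],[0,0,0],1]]' 
python3 -m inch '[[[2,0.3,0],[0,0,0],1],[[4,0.5,0],[0,0,0],1],[[4,0.5,0],[0,0,0],1],[[4,0.5,0],[0,0,0],1],[[4,0.5,0],[0,0,0],1],[[2,0.3,0],[0,0,0],1],[[0.4,0,0],[0,0,0],1],[[0,0,0],[0,0,0],1]]' 
python3 go.py .5095 .1865 .141 0
python3 - <<'E'
from h import *
for n in("top","side"):
    im,d,K,E=cap(n); P=cloud(d,K,E).reshape(-1,3)
    for t,c,z0,z1 in(("carton",(.485,-.07),.078,.1),("lamp",(.483,-.018),.066,.0795),("box",(.513,-.042),.039,.055)):
        r=.1 if t=="box" else .034
        q=P[(np.hypot(P[:,0]-c[0],P[:,1]-c[1])<r)&(P[:,2]>z0)&(P[:,2]<z1)]
        if len(q)>4: print(n,t,len(q),[np.round(x,1) for x in cv2.minAreaRect((q[:,:2]*1000).astype(np.float32))],np.median(q[:,2]).round(4))
    if n=="side": cv2.imwrite("pics/s6.png",cv2.resize(im[120:320,180:330,::-1],None,fx=3,fy=3,interpolation=cv2.INTER_CUBIC))
E
```

```text
clock: 17.65
eef_pos: [0.4832, -0.0172, 0.0493]
orientation: [0.0, 0.707, 0.707, 0.0]
wrist_force: [-0.9, 0.2, 0.2]
gripper_width: 0.0853
gripper_force: 0.0
clock: 18.45
eef_pos: [0.485, -0.0175, 0.2685]
orientation: [0.003, 0.707, 0.707, 0.002]
wrist_force: [1.0, 0.6, -0.4]
gripper_width: 0.0852
gripper_force: 0.0
clock: 19.25
eef_pos: [0.5081, 0.187, 0.2632]
orientation: [-0.0, 0.706, 0.708, -0.001]
wrist_force: [0.8, 0.2, 0.3]
gripper_width: 0.0856
gripper_force: 0.0
t 19.25 tcp [0.5081 0.187  0.2632] x [-0.002  1.    -0.001] y [ 1.     0.002 -0.002] z [-0.002 -0.001 -1.   ] q [ 0.224  0.21   1.517 -0.     1.418  0.222] w 0.0856 F [0.8 0.2 0.3] gf 0.0
shift cm [-0.03  0.17 12.22]
turn [-0.002  0.001  0.002]
top carton 254 [array([483.2, -64.3]), array([56. , 51.2]), np.float64(1.2)] 0.0853
top lamp 133 [array([485.6, -20. ]), array([42.7, 52.6]), np.float64(31.0)] 0.0767
top box 609 [array([512.3, -40.7]), array([131.6, 114.7]), np.float64(2.2)] 0.0428
side carton 231 [array([485.1, -65.1]), array([56.1, 57.7]), np.float64(2.6)] 0.0851
side lamp 111 [array([485. , -17.3]), array([44.1, 44. ]), np.float64(82.2)] 0.0771
side box 594 [array([514.4, -43.6]), array([131.9, 119. ]), np.float64(1.9)] 0.0426
```

View pics/s6.png

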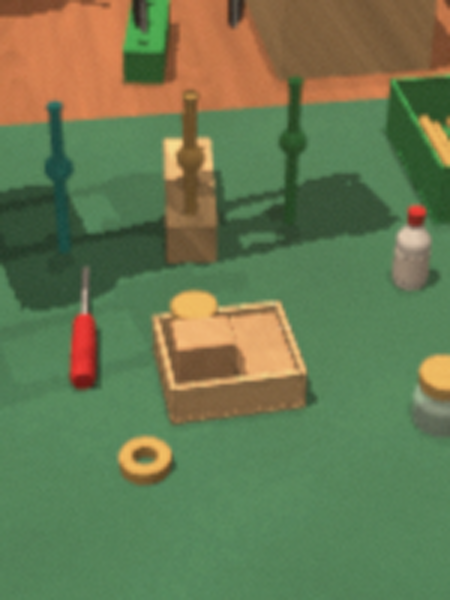

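Both stand on the floor: the tops measure 85 and 77 mm against an expected 86 and 78. The finger tips sit on either side of the stem's line (crop 190,95). Going down over the stem.

```bash
python3 -m inch '[[[0,0.05,2],[0,0,0],1],[[0,0,3],[0,0,0],1],[[0,0,3],[0,0,0],1],[[0,0,2.5],[0,0,0],1],[[0,0,1.4],[0,0,0],1],[[0,0,0.3],[0,0,0],1],[[0,0,0],[0,0,0],1],[[0,0,0],[0,0,0],1]]' 
python3 -m inch '[[[0,0,0],[0,0,0],-1],[[0,0,0],[0,0,0],-1],[[0,0,0],[0,0,0],-1],[[0,0,0],[0,0,0],-1],[[0,0,0],[0,0,0],-1],[[0,0,0],[0,0,0],-1],[[0,0,0],[0,0,0],-1],[[0,0,0],[0,0,0],-1]]' 
python3 -m inch '[[[0,0,0],[0,0,0],-1],[[0,0,0],[0,0,0],-1],[[0,0,0],[0,0,0],-1]]'
python3 go.py .5095 .1865 .141 0
```

```text
clock: 20.15
eef_pos: [0.5102, 0.1864, 0.1434]
orientation: [0.001, 0.707, 0.707, 0.001]
wrist_force: [-0.4, 0.1, 0.8]
gripper_width: 0.0855
gripper_force: 0.0
clock: 20.95
eef_pos: [0.5097, 0.1869, 0.1426]
orientation: [0.0, 0.707, 0.707, 0.0]
wrist_force: [-0.6, 0.9, 3.0]
gripper_width: 0.0124
gripper_force: 58.3
clock: 21.25
eef_pos: [0.5097, 0.1869, 0.1425]
orientation: [0.0, 0.707, 0.707, 0.0]
wrist_force: [-0.0, 0.1, 4.2]
gripper_width: 0.0127
gripper_force: 58.4
t 21.25 tcp [0.5097 0.1869 0.1425] x [-0.001  1.     0.   ] y [1.    0.001 0.001] z [ 0.001  0.    -1.   ] q [0.223 0.293 1.714 0.    1.134 0.222] w 0.0127 F [-0.   0.1  4.2] gf 58.4
shift cm [-0.04 -0.02  0.15]
turn [ 0.001 -0.     0.001]
```

```bash
python3 -m inch '[[[0,0,-0.5],[0,0,0],-1],[[0,0,-1],[0,0,0],-1],[[0,0,-1.5],[0,0,0],-1],[[0,0,-1.5],[0,0,0],-1],[[0,0,-2],[0,0,0],-1],[[0,0,-3],[0,0,0],-1],[[0,0,-3],[0,0,0],-1],[[0,0,-3],[0,0,0],-1]]' 
python3 -m inch '[[[0,0,-3],[0,0,0],-1],[[0,0,-3],[0,0,0],-1],[[0,0,-2],[0,0,0],-1],[[0,0,0],[0,0.1,0],-1],[[0,0,0],[0,0.1,0],-1],[[0,0,0],[0,0,0],-1]]'
python3 go.py .5135 -.042 .4
```

```text
clock: 22.05
eef_pos: [0.5084, 0.1867, 0.2986]
orientation: [-0.001, 0.707, 0.707, -0.001]
wrist_force: [0.8, 0.7, -1.7]
gripper_width: 0.0123
gripper_force: 58.6
clock: 22.65
eef_pos: [0.5086, 0.1846, 0.3771]
orientation: [-0.071, 0.705, 0.703, 0.07]
wrist_force: [-0.2, 0.2, -2.2]
gripper_width: 0.0123
gripper_force: 58.7
t 22.65 tcp [0.5086 0.1846 0.3771] x [0.003 0.98  0.198] y [ 1.    -0.003 -0.002] z [-0.001  0.198 -0.98 ] q [0.084 0.147 1.341 0.199 1.637 0.102] w 0.0123 F [-0.2  0.2 -2.2] gf 58.7
shift cm [-21.75   0.54  -6.72]
```

```bash
python3 -m inch '[[[0,0,0],[0,0.12,0],-1],[[0,0,0],[0,0.12,0],-1],[[0,0,0],[0,0.12,0],-1],[[0,0,0],[0,0.12,0],-1],[[0,0,0],[0,0.12,0],-1],[[0,0,0],[0,0.12,0],-1],[[0,0,0],[0,0.12,0],-1],[[0,0,0],[0,0.12,0],-1]]' 
python3 -m inch '[[[0,0,0],[0,0.12,0],-1],[[0,0,0],[0,0.12,0],-1],[[0,0,0],[0,0.12,0],-1],[[0,0,0],[0,0.05,0],-1],[[0,0,0],[0,0,0],-1],[[0,0,0],[0,0,0],-1]]'
python3 go.py .5135 -.064 .3
```

```text
clock: 23.45
eef_pos: [0.5089, 0.1867, 0.3771]
orientation: [-0.389, 0.59, 0.592, 0.387]
wrist_force: [-0.2, -0.4, -2.0]
gripper_width: 0.0125
gripper_force: 58.7
clock: 24.05
eef_pos: [0.5093, 0.1873, 0.3769]
orientation: [-0.5, 0.5, 0.501, 0.498]
wrist_force: [-0.3, -0.0, -1.1]
gripper_width: 0.0125
gripper_force: 58.8
t 24.05 tcp [0.5093 0.1873 0.3769] x [0.001 0.003 1.   ] y [ 1.     0.003 -0.001] z [-0.003  1.    -0.003] q [-0.463  0.437  1.876  1.241  1.906 -0.799] w 0.0125 F [-0.3 -0.  -1.1] gf 58.8
shift cm [ -7.76   0.34 -25.11]
```

```bash
python3 -m inch '[[[0,0,-2],[0,0,0],-1],[[0,0,-3],[0,0,0],-1],[[0,0,-3],[0,0,0],-1],[[0,0,-3],[0,0,0],-1],[[0,0.1,-3],[0,0,0],-1],[[0,0.1,-3],[0,0,0],-1],[[0,0.2,-3],[0,0,0],-1],[[0,0,-3],[0,0,0],-1]]' 
python3 -m inch '[[[-1,0,-2],[0,0,0],-1],[[-2,0,0],[0,0,0],-1],[[-2,0,0],[0,0,0],-1],[[-1.5,0,0],[0,0,0],-1],[[0,0,0],[0,0,0],-1],[[0,0,0],[0,0,0],-1],[[0,0,0],[0,0,0],-1]]'
python3 go.py .5135 -.064 .3
python3 - <<'E'
from h import *
im,d,K,E=cap("side"); P=cloud(d,K,E).reshape(-1,3)
cv2.imwrite("pics/s7.png",cv2.resize(im[60:320,130:380,::-1],None,fx=2.2,fy=2.2,interpolation=cv2.INTER_CUBIC))
im,d,K,E=cap("top"); P=cloud(d,K,E).reshape(-1,3)
q=P[(abs(P[:,0]-.5135)<.03)&(abs(P[:,1]+.01)<.1)&(P[:,2]>.2)&(P[:,2]<.36)]
for a in np.arange(-.09,.09,.02):
    s=q[(q[:,1]>=a)&(q[:,1]<a+.02)]
    if len(s): print(a.round(3),len(s),s.mean(0).round(3),np.ptp(s[:,0]).round(3),s[:,2].max().round(3))
E
```

```text
clock: 24.85
eef_pos: [0.5136, -0.0438, 0.3784]
orientation: [-0.499, 0.5, 0.502, 0.499]
wrist_force: [0.7, -0.4, -1.4]
gripper_width: 0.0123
gripper_force: 58.8
clock: 25.55
eef_pos: [0.5137, -0.063, 0.3133]
orientation: [-0.5, 0.5, 0.501, 0.5]
wrist_force: [0.6, -0.6, -1.9]
gripper_width: 0.012
gripper_force: 58.8
t 25.55 tcp [ 0.5137 -0.063   0.3133] x [-0.001  0.001  1.   ] y [1.    0.002 0.001] z [-0.002  1.    -0.001] q [-0.797  0.659  1.623  0.979  2.143 -0.893] w 0.012 F [ 0.6 -0.6 -1.9] gf 58.8
shift cm [-1.33 -0.02 -0.1 ]
-0.09 128 [ 0.512 -0.08   0.321] 0.04 0.328
-0.07 73 [ 0.512 -0.062  0.321] 0.036 0.328
-0.05 92 [ 0.51  -0.039  0.325] 0.029 0.332
-0.03 54 [ 0.512 -0.021  0.319] 0.022 0.326
-0.01 42 [ 0.512 -0.     0.319] 0.013 0.323
0.01 40 [0.512 0.02  0.319] 0.011 0.323
0.03 45 [0.512 0.041 0.318] 0.012 0.323
0.05 43 [0.512 0.06  0.318] 0.014 0.324
0.07 3 [0.51 0.07 0.32] 0.005 0.322
```

View pics/s7.png

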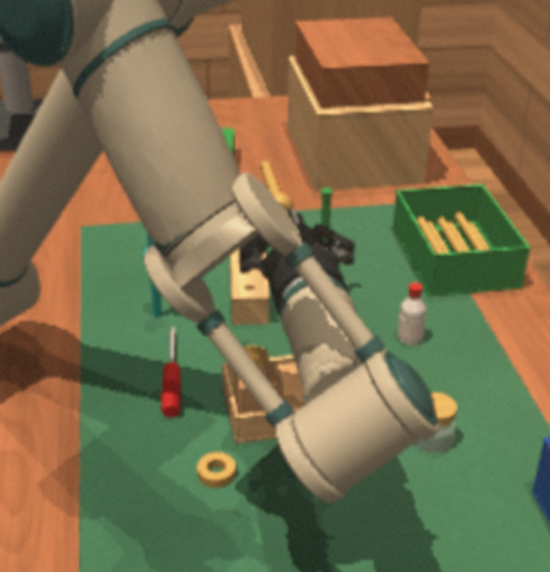

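The stem is level, with its ball over the box at about (0.51, -0.04, 0.31), and nothing touches it. I'll let it settle and hand in.

```bash
python3 -m inch '[[[0,0,0],[0,0,0],-1],[[0,0,0],[0,0,0],-1],[[0,0,0],[0,0,0],-1],[[0,0,0],[0,0,0],-1],[[0,0,0],[0,0,0],-1],[[0,0,0],[0,0,0],-1]]' && python3 -c "
from bench import bot; print(bot.job_done())"
```

```text
clock: 26.25
eef_pos: [0.5137, -0.0632, 0.3125]
orientation: [-0.5, 0.5, 0.5, 0.5]
wrist_force: [0.3, -0.5, -2.5]
gripper_width: 0.0123
gripper_force: 58.8
the job is handed in; nothing more can be done
None
```

I handed the job in at about 26 s: the carton and lampholder stand released in the kit box, and the gripper holds the brass stem level with its ball about 31 cm above the middle of the box (no verdict came back).

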